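# Reset the tripped switch under a clip-on cover

## Task

The switch in the grey box has tripped. Squeeze the two blue tabs of the white cover together to unclip it, lift it off, set it down gently, right way up, on the middle of the black rubber mat and let go; push the red paddle in the box right over from the red-striped side to the green-striped side; then put the cover back on the box so that it lies flat and both tabs spring fully out and lock. Leave the mouse, brass weight and screwdriver alone.

Things in the scene. Friction and masses are not known exactly. Their poses are not given: they have to be found in the camera images.
- box: Fixed light-grey switch box, open at the top, 160 (its x) x 110 (its y) x 60 mm high, walls and floor 5 mm. Origin: centre of its underside, on the bench. Inside on its floor, a red stripe lies on the -x side of the paddle, a green stripe on the +x side. Two black cable glands jut 18 mm from the +x end wall.
- box_rim (a point): Centre of the box's mouth, level with the rim, 60 mm above the bench; axes of the box. Along both long walls a lip 8 mm thick (52 to 60 mm high) juts 8 mm inward, so the mouth is 150 (x) x 84 mm (y).
- cover: Loose white clip-on cover, 0.2 to 0.3 kg. Origin: centre of the underside of its plate, 170 (x) x 120 (y) x 6 mm; z up. Starts clipped on the box, axes along the box's, origin at the rim's centre; fits as well turned half a turn. Two blue tabs on the plate, one to each side in y, unclip it when squeezed together along y; they are also the handle: lift and carry it with them held squeezed.
- cover_foot (a point): Tip of one of the cover's four round feet, 28 mm below its origin, at x 64.5, y 31.5 mm (the others at the other +-64.5, +-31.5). Feet are 16 mm thick with tapered tips; they stand 2.5 mm clear inside the mouth of the box, guide the cover in, and carry it when it is set down (plate underside 28 mm above the surface).
- cover_grip (a point): Point midway between the two tabs, 24 mm above the cover's origin (18 mm above the plate's top); axes of the cover. Each tab is an upright blue plate 40 mm long (x), 6 mm thick, rising to 38 mm above the cover's origin (32 mm above the plate); outer faces 60 mm apart at rest, 40 mm when fully squeezed.
- tab_l (a joint): Squeeze of the tab on the cover's +y side towards the middle, m: 0 at rest, 0.010 at its stop; spring 3 N at rest, 6 N at the stop. Its barb reaches 5 mm under the box's lip at rest, 2.5 mm below it; from about 0.006 it is clear and the cover lifts off. Let go with the cover down on the rim, it springs out under the lip. Pressing the cover on with the tabs not squeezed takes some 50 N.
- tab_r (a joint): The same for the tab on the cover's -y side.
- paddle (a joint): Angle of the red paddle in the box, rad: near 0 (0 to 0.2 at the start) it leans to the box's -x (red stripe, tripped), 1.2 is fully over to +x (green stripe), upright at 0.6. Stiff: stays where it is left; about 2 N at its top edge. Hinge along the box's y, above the box's origin, 12 mm above the bench.
- paddle_top (a point): Middle of the red paddle's top edge. The paddle is 40 mm wide (along the box's y), 10 mm thick, top edge 32 mm from the hinge, so 38 to 44 mm above the bench, inside the box, hidden until the cover is off. Axes fixed to the paddle.
- mat: Fixed black rubber mat, 220 (x) x 160 (y) x 3 mm thick. Origin: centre of its underside, on the bench.
- bin: Fixed green bin, 150 x 110 x 50 mm high, with steel test bars in it. Not part of the work. Origin: centre of its underside.
- mouse: Loose black computer mouse, 105 x 60 x 35 mm; bystander. Origin: centre of its underside.
- weight: Loose brass weight, 60 mm across, 72 mm high; bystander. Origin: centre of its underside.
- driver: Loose screwdriver, 190 mm long, orange handle; bystander. Origin: underside, about the middle of its length.
There are look-alikes about, which are no part of the job. Leave any brown or pink look-alike of the cover alone.

How it is judged:
On the way, in this order (a step that is already met when the one before it is completed fails the run):
1. the cover stands right way up on its feet on the middle of the mat, let go (horizontal distance between cover and mat below 0.045 m and height (world z) of cover between 0.026 and 0.036 m and angle between cover's own z axis and vertical below 0.1 rad and linear speed of cover below 0.03 m/s and contact force between the fingers and cover below 0.1 N), for 0.2 s.
2. the paddle is pushed right over to the green side (value of joint paddle above 1 rad), for 0.2 s.
At the end, for the whole second after the job is handed in: The cover is back on the box (within 6 mm and 0.09 rad of straight, plate down on the rim within 3 mm and level within 0.03 rad), both tabs sprung out (under 3 mm of squeeze) so that the barbs lie under the lips, the paddle over to the green side (past 1.0 rad), the cover let go and at rest (value of joint paddle above 1 rad and x of cover in the frame of box between -0.006 and 0.006 m and y of cover in the frame of box between -0.006 and 0.006 m and z of cover in the frame of box between 0.057 and 0.063 m and angle between the x axis of cover and the x axis of box, either way round below 0.09 rad and angle between cover's own z axis and vertical below 0.03 rad and value of joint each of tab_l, tab_r below 0.003 m and linear speed of cover below 0.02 m/s and contact force between the fingers and cover below 0.1 N); the robot touches nothing.
It fails at once if the mouse, weight or screwdriver is shifted more than 25 mm (distance of any of mouse, weight, driver from where it was at the start of the episode above 0.025 m).
It fails at once if the cover is turned on its side or over (angle between cover's own z axis and vertical above 0.7 rad).
It fails at once if the cover is dropped or rammed on to the mat (over 60 N) (contact force between cover and mat above 60 N).
It also fails if it takes over 72 s, if anything falls off the work surface, if the arm or the gripper's body presses on something with over 40 N, if the wrist force passes 120 N, or if a joint passes its speed limit or range.

## Robot

A 6-joint arm with a two-finger parallel gripper is mounted at the origin on the work surface. World frame = base frame: x ahead of the robot, y to its left, z up, the work surface at z = 0. Lengths are in m, angles in rad, forces in N, time in s.
With the tool pointing down it reaches from about 0.375 to 0.9 m from the base axis. Payload 3.1 kg.
Tool frame: the origin (TCP) lies on the centre line of the jaws, within the pads' length; the fingertips stand 25 mm ahead of it and the grasp point (between the pads) lies 6 mm ahead of it (manip.tip_extent is the distance from the TCP to the fingertips, in m); z points along the fingers, y is the line along which they close (so a half turn about z gives the same grasp; the last joint's range is limited). The gripper opens to 85 mm and grips with 20 to 120 N. Pads are 22 mm wide; open, the fingers measure 114 mm over their backs; the gripper's body (76 mm by 85 mm) begins 54 mm behind the grasp point. The pads swing forward as they close: fully open they stand 13 mm farther back than shut.
Start: joints at [1.143, 0.527, 1.433, -0, 1.181, -0.178], TCP at [0.154, 0.606, 0.256] pointing down, gripper open.
Joint ranges: [-3.08, 3.08], [-0.75, 2.2], [0.22, 2.44], [-1.43, 4.57], [0, 2.65], [-2.85, 2.85]. Speed limits (rad/s): [2.79, 2.79, 3.14, 3.14, 3.14, 3.14].

## Interface

Orientations are given as a unit quaternion [x, y, z, w].
In Python, from station import readout, imaging, order, manip gives the robot as it stands.
- The arm moves only by the tool move_arm, never from a script. Its argument "rows" is a list of rows, each a list of 7 numbers: the turn, a rotation vector about the tool's x, y, z in degrees, then the shift along the tool's x, y, z in mm, then the closure, from 0 (fully open) to 1 (shut). A call has 1 to 12 rows; each row is the pose to reach, as a shift and turn from the pose commanded when the call began, along the tool's axes at that moment; what a row does not reach only later rows make up. A row lasts 1/12 s, in which the tool goes at most 41.7 mm and 7.16 degrees, less where a joint would pass 70% of its speed; a pose out of reach is approached as far as the arm can. A call with a gripper value outside its range is refused whole. The fingers move at their own pace and stop on an object; "squeeze" is the grip in N (left out, the last holds). Time passes only in rows, so rows that repeat a pose let the fingers close. It gives the time, the measured TCP pose, the force, the opening and the grip force at its end, in the units of the state.
- readout.sense(): the state, without advancing time (a new reading comes with each control period).
- imaging.snapshot(name): name is "scene" or "side" or "wrist"; returns a dict with "img" (420x560x3 uint8, red, green, blue), "z_map" (420x560 float32, m along the optical axis (not along the pixel's ray), 0 where there is no reading), "fovy" (degrees; the focal length in pixels is half the picture's height over the tangent of half this angle, whatever the lens; pixels are square), "cx", "cy" (the principal point, pixels), "k1" (the pictures are not rectified: a ray, as slopes to the right and down, at radius r is drawn at 1 + k1 r^2 times it, then the intrinsics apply), "rvec" (rotation vector, rad) and "tvec" (3), from world to camera coordinates, as OpenCV has them. Camera axes: x right, y down, z forward; pixel columns grow to the right and rows downward; lengths in m; the calibration is good to about 2 mm. A picture is of the moment at which its call begins.
- order.sign_off(): hands the job in; it is judged then, once.
The state is a dict: "t": time; "q": joint angles; "qd": joint speeds; "tau": joint torques, N m; "tcp_pos": TCP position; "tool_rot": TCP orientation; "force": force on the tool from outside, world axes, zero at the start; "ft_torque": the same for the moment, N m; "finger_gap": opening from 0.0 (shut) to 1.0 (fully open); "gripper_force": force on a finger pad.
Only numpy, scipy, OpenCV 4.12 (cv2) and the standard library are available. Lean on these libraries where they do the work, as an engineer would, in place of code of your own. Each camera call takes 0.05 s, during which the arm holds its last target. There are 200 camera calls.

## Working session

There is one attempt and no reset: what is moved stays moved. The work goes in short steps, Python scripts to look and compute and a tool call to move; the robot and the scene stay as the last step left them, time stands still between calls to the robot, and variables do not carry over. Pictures are saved under pics/ and viewed, at most 10 in all, crops included, and the job is handed in when it is done.

Besides the shell and the picture viewer there is one more tool, called after "Call:" in YAML: its name, and indented under it one key for each argument. move_arm: Moves the arm, as the interface text tells. Its arguments: {"type":"object","properties":{"rows":{"type":"array"},"squeeze":{"type":"number"}},"required":["rows"]}

```bash
ls; mkdir -p pics; cat > h.py <<'E'
import numpy as np, cv2
from scipy.spatial.transform import Rotation as R
from station import readout, imaging, order, manip
def snap(n,save=None):
    s=imaging.snapshot(n)
    if save: cv2.imwrite('pics/'+save,cv2.cvtColor(s['img'],cv2.COLOR_RGB2BGR))
    f=210/np.tan(np.radians(s['fovy'])/2)
    s['K']=np.array([[f,0,s['cx']],[0,f,s['cy']],[0,0,1]]); s['Rm']=R.from_rotvec(np.ravel(s['rvec'])).as_matrix(); s['t']=np.ravel(s['tvec'])
    return s
def rays(s,uv):
    uv=np.asarray(uv,float).reshape(-1,2)
    d=(uv-[s['cx'],s['cy']])/s['K'][0,0]
    x=d.copy()
    for _ in range(20): x=d/(1+s['k1']*(x**2).sum(1,keepdims=True))
    D=np.c_[x,np.ones(len(x))]
    return -s['Rm'].T@s['t'], D@s['Rm'], 
def onplane(s,uv,z):
    c,D=rays(s,uv); return c+D*((z-c[2])/D[:,2])[:,None]
def cloud(s,mask=None):
    if mask is None: mask=np.ones(s['z_map'].shape,bool)
    v,u=np.nonzero(mask&(s['z_map']>0)); c,D=rays(s,np.c_[u,v]); return c+D*s['z_map'][v,u][:,None], np.c_[u,v]
E
python3 - <<'E'
from h import *
a=snap('scene','scene1.png');b=snap('side','side1.png')
for s in(a,b): print(s['fovy'],s['cx'],s['cy'],s['k1'],-s['Rm'].T@s['t'],(s['z_map']>0).mean())
cv2.imwrite('pics/both1.png',cv2.cvtColor(np.vstack([a['img'],b['img']])[:, :],cv2.COLOR_RGB2BGR))
st=readout.sense();print(st, manip.tip_extent)
E
```

```text
pics
51.76277634481998 281.74431891810923 201.58011176494603 -0.10897727944685806 [1.0480231  0.35670495 0.90456537] 0.996203231292517
43.861327560388595 284.08354874513117 215.18468165469216 -0.18176991622703798 [ 0.3279491  -1.03211037  0.96602588] 0.9959311224489796
{'t': 0.1, 'q': array([ 1.14349179e+00,  5.28386125e-01,  1.43378235e+00,  1.01026146e-05,
        1.18138298e+00, -1.78478276e-01]), 'qd': array([ 0.00017439, -0.00135168, -0.00291502,  0.00087099, -0.00053858,
        0.00093217]), 'tau': array([ 1.18185367e-04, -4.43304241e+01, -1.78586429e+01, -2.93212261e-04,
        3.89696463e-03, -2.51398893e-05]), 'tcp_pos': array([0.15362223, 0.60521326, 0.25542087]), 'tool_rot': array([ 1.24094268e-01,  9.92269950e-01, -9.33421563e-04, -2.96594967e-04]), 'force': array([-0.38784323,  0.44258454, -0.07977276]), 'ft_torque': array([-0.01750578,  0.01593736,  0.01199172]), 'gripper_force': 0.0, 'finger_gap': 1.002364495914452} 0.025
```

View pics/scene1.png

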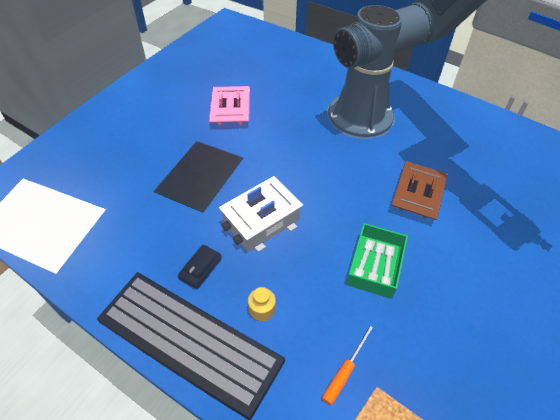

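View pics/side1.png

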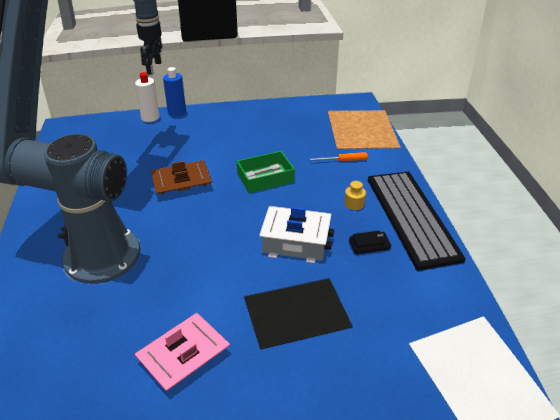

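The scene view shows the white cover on the box at about (262,210), its blue tabs at (256,195)/(267,209), the glands at lower left (230,235) and the mat at (200,175). The side view shows the cover at (297,230), the glands at right (330,237) and the mat at (297,312).

```bash
python3 - <<'E'
from h import *
for n,(cu,cv_) in (('scene',(262,210)),('side',(297,230))):
    s=snap(n); P,uv=cloud(s); I=s['img'][uv[:,1],uv[:,0]].astype(int)
    near=np.hypot(uv[:,0]-cu,uv[:,1]-cv_)<60
    white=near&(I.min(1)>120)&(abs(P[:,2]-.066)<.006)
    Q=P[white]; print(n,'plate',len(Q),np.median(Q[:,2]),cv2.minAreaRect(Q[:,:2].astype(np.float32)*1000))
    m=np.zeros(s['z_map'].shape,np.uint8); m[uv[white,1],uv[white,0]]=1
    bl=near&(P[:,2]>.072)&(P[:,2]<.12); Q=P[bl]
    h=Q[Q[:,2]>.095]; print('tabs z max',Q[:,2].max(), len(h))
    if len(h)>4: print(cv2.minAreaRect(h[:,:2].astype(np.float32)*1000))
    mc=(200,175) if n=='scene' else (297,312)
    blk=(np.hypot(uv[:,0]-mc[0],uv[:,1]-mc[1])<70)&(I.max(1)<60)&(abs(P[:,2])<.012)
    m=np.zeros(s['z_map'].shape,np.uint8); m[uv[blk,1],uv[blk,0]]=255
    k,l,st,ce=cv2.connectedComponentsWithStats(m); i=1+np.argmax(st[1:,4]); v,u=np.nonzero(l==i)
    Q=onplane(s,np.c_[u,v],.003); print('mat',len(Q),cv2.minAreaRect(Q[:,:2].astype(np.float32)*1000))
    gl=(near)&(I.max(1)<60)&(P[:,2]>.01)&(P[:,2]<.055); print('glands',P[gl].mean(0),gl.sum())
    wm=near&(I.min(1)>120)&(abs(P[:,2]-.066)<.006)
    for nm,c,r in (('mouse',(200,266) if n=='scene' else (370,242),28),('weight',(262,303) if n=='scene' else (355,197),18)):
        q=(np.hypot(uv[:,0]-c[0],uv[:,1]-c[1])<r)&(P[:,2]>.015)&(P[:,2]<.08); print(nm,P[q].mean(0))
E
```

```text
scene plate 2339 0.06690804254074101 ((521.8052978515625, -27.68267822265625), (123.33220672607422, 172.31387329101562), 70.66101837158203)
tabs z max 0.10226514788044638 89
((523.1080322265625, -27.567855834960938), (62.1822509765625, 39.42637634277344), 71.45295715332031)Traceback (most recent call last):
  File "<stdin>", line 14, in <module>
    return _wrapfunc(a, 'argmax', axis=axis, out=out, **kwds)
    return bound(*args, **kwds)
ValueError: attempt to get argmax of an empty sequence
```

```bash
python3 - <<'E'
from h import *
for n,(cu,cv_) in (('scene',(262,210)),('side',(297,230))):
    s=snap(n); P,uv=cloud(s); I=s['img'][uv[:,1],uv[:,0]].astype(int)
    near=np.hypot(uv[:,0]-cu,uv[:,1]-cv_)<60
    mc=(200,175) if n=='scene' else (297,312)
    w=(uv[:,0]==mc[0])&(uv[:,1]==mc[1]); print(I[w],P[w])
    white=near&(I.min(1)>120)&(abs(P[:,2]-.066)<.006)
    Q=P[white]; print(n,'plate',len(Q),np.median(Q[:,2]),cv2.minAreaRect(Q[:,:2].astype(np.float32)*1000))
    Q=P[near&(P[:,2]>.095)&(P[:,2]<.12)]; print(cv2.minAreaRect(Q[:,:2].astype(np.float32)*1000))
    blk=(np.hypot(uv[:,0]-mc[0],uv[:,1]-mc[1])<70)&(I[:,2]-I[:,0]<25)&(I.max(1)<90)
    m=np.zeros(s['z_map'].shape,np.uint8); m[uv[blk,1],uv[blk,0]]=255
    k,l,st,ce=cv2.connectedComponentsWithStats(m); i=l[mc[1],mc[0]]; v,u=np.nonzero(l==i)
    Q=onplane(s,np.c_[u,v],.003); print('mat',len(Q),cv2.minAreaRect(Q[:,:2].astype(np.float32)*1000))
    gl=(near)&(I.max(1)<60)&(P[:,2]>.01)&(P[:,2]<.055); print('glands',P[gl].mean(0),gl.sum())
    for nm,c,r in (('mouse',(200,266) if n=='scene' else (370,242),28),('weight',(262,303) if n=='scene' else (355,197),18)):
        q=(np.hypot(uv[:,0]-c[0],uv[:,1]-c[1])<r)&(P[:,2]>.015)&(P[:,2]<.08); print(nm,P[q].mean(0))
E
```

```text
[[61 64 73]] [[ 0.48808804 -0.25657138  0.00575537]]
scene plate 2345 0.06701033244878773 ((522.5186767578125, -27.207366943359375), (122.06011962890625, 171.12982177734375), 69.92098999023438)
((522.8604736328125, -27.39801788330078), (61.603477478027344, 39.74111557006836), 70.02240753173828)
mat 3177 ((484.9586181640625, -262.526611328125), (216.21961975097656, 156.48257446289062), 7.3217549324035645)
glands [nan nan nan] 0
mouse [ 0.72164823 -0.06360981  0.02846782]
weight [0.72919027 0.1153035  0.05150553]
[[34 36 33]] [[ 0.48145047 -0.26779461  0.00648408]]
side plate 1640 0.06753341747055347 ((519.3583374023438, -28.686370849609375), (126.73567962646484, 170.18284606933594), 69.91729736328125)
((520.018310546875, -28.937393188476562), (66.01529693603516, 39.295257568359375), 69.85848236083984)
mat 4829 ((481.63885498046875, -263.45452880859375), (218.66607666015625, 158.619873046875), 7.154284477233887)
glands [ 0.63342609 -0.0696678   0.03032893] 154
mouse [ 0.70725624 -0.07971461  0.02829579]
weight [0.71219171 0.09682928 0.04711849]<stdin>:14: RuntimeWarning: Mean of empty slice.
  ret = um.true_divide(
```

```bash
cat >> h.py <<'E'
def plan(pos,yaw_y=70.0):
    "turn (deg) and shift (mm) in tool axes to bring the TCP to pos, pointing down, tool y at yaw_y deg"
    st=readout.sense(); T=R.from_quat(st['tool_rot'])
    a=np.radians(yaw_y); y=np.array([np.cos(a),np.sin(a),0]); z=np.array([0,0,-1.]); x=np.cross(y,z)
    G=R.from_matrix(np.c_[x,y,z])
    print('t',round(st['t'],2),'turn',np.round(np.degrees((T.inv()*G).as_rotvec()),2),'shift',np.round(1000*T.inv().apply(np.array(pos)-st['tcp_pos']),1),'tcp',np.round(st['tcp_pos'],4))
E
python3 -c "
from h import *
plan([.5213,-.028,.16],70)"
```

```text
t 0.25 turn [-0.06 -0.01  5.75] shift [-512.2 -523.4   96.3] tcp [0.1538 0.6055 0.2558]
```

Call:
move_arm:
  rows:
    - [0,0,1,-60,-60,5,0]
    - [0,0,2,-120,-120,10,0]
    - [0,0,3,-180,-180,20,0]
    - [0,0,4,-230,-235,30,0]
    - [0,0,5.7,-280,-285,40,0]
    - [0,0,5.7,-330,-335,50,0]
    - [0,0,5.7,-380,-385,60,0]
    - [0,0,5.7,-420,-428,70,0]
    - [0,0,5.7,-450,-460,80,0]
    - [0,0,5.7,-480,-490,90,0]
    - [0,0,5.7,-500,-510,95,0]
    - [0,0,5.7,-512,-523,96,0]
  squeeze: 40

```text
t: 1.25
tcp_pos: [0.4043, 0.1752, 0.1968]
tool_rot: [0.173, 0.985, 0.0, 0.0]
force: [0.6, 0.9, -0.2]
finger_gap: 1.002
gripper_force: 0.0
```

Call:
move_arm:
  rows:
    - [0,0,0,0,0,0,0]
    - [0,0,0,0,0,0,0]
    - [0,0,0,0,0,0,0]
    - [0,0,0,0,0,0,0]

```text
t: 1.58
tcp_pos: [0.4027, 0.1779, 0.197]
tool_rot: [0.172, 0.985, 0.0, -0.0]
force: [0.1, 0.2, -0.4]
finger_gap: 1.002
gripper_force: 0.0
```

```bash
python3 -c "
from h import *
plan([.5213,-.028,.096],70); snap('wrist','w1.png')
print(readout.sense()['q'])"
```

```text
t 1.58 turn [-0.   -0.03  0.14] shift [-181.6 -153.4  100.9] tcp [0.4027 0.1779 0.197 ]
[ 1.61748467e-01  3.80986078e-01  1.94367373e+00  2.92950355e-04
  8.17202898e-01 -1.06342527e+00]
```

View pics/w1.png

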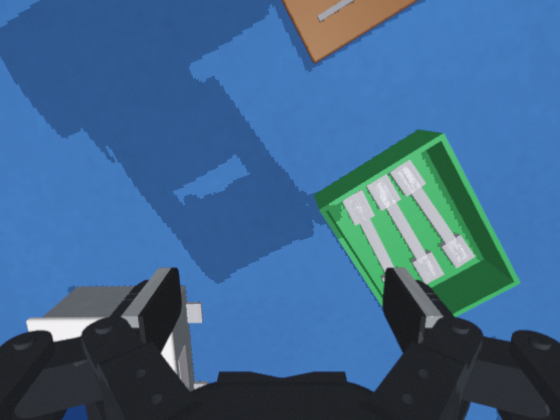

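The view is not yet over the cover: its corner shows at lower left (100,340) and the bin at (420,230). I'll continue the transfer.

Call:
move_arm:
  rows:
    - [0,0,0.1,-30,-25,6,0]
    - [0,0,0.1,-58,-50,12,0]
    - [0,0,0.1,-86,-73,18,0]
    - [0,0,0.1,-112,-95,24,0]
    - [0,0,0.1,-138,-117,30,0]
    - [0,0,0.1,-160,-136,34,0]
    - [0,0,0.1,-174,-147,36,0]
    - [0,0,0.1,-182,-153,37,0]
    - [0,0,0.1,-182,-153,37,0]
    - [0,0,0.1,-182,-153,37,0]
    - [0,0,0.1,-182,-153,37,0]

```text
t: 2.55
tcp_pos: [0.5211, -0.027, 0.16]
tool_rot: [0.173, 0.985, 0.0, -0.001]
force: [-0.4, -0.4, -0.3]
finger_gap: 0.997
gripper_force: 0.0
```

```bash
python3 - <<'E'
from h import *
plan([.5213,-.028,.096],70); s=snap('wrist','w2.png')
P,uv=cloud(s); I=s['img'][uv[:,1],uv[:,0]].astype(int)
blue=(I[:,2]-I[:,0]>40)&(P[:,2]>.09)&(P[:,2]<.106)
Q=P[blue]; print(len(Q),cv2.minAreaRect(Q[:,:2].astype(np.float32)*1000),Q[:,2].max())
m=np.zeros((420,560),np.uint8); m[uv[blue,1],uv[blue,0]]=255
c,_=cv2.findContours(m,0,2)
for k in c:
    if cv2.contourArea(k)>80: print(cv2.minAreaRect(k), onplane(s,cv2.boxPoints(cv2.minAreaRect(k)),.098)[:,:2].round(4).tolist())
E
```

```text
t 2.55 turn [ 0.01 -0.11  0.05] shift [-0.6 -0.9 64. ] tcp [ 0.5211 -0.027   0.16  ]
1598 ((522.466796875, -26.973064422607422), (59.76713943481445, 40.58700180053711), 70.41613006591797) 0.10008700892968223
((328.0, 239.5), (69.0, 12.0), 90.0) [[0.5093, 0.0017], [0.5115, 0.0079], [0.551, -0.0046], [0.5486, -0.0111]]
((233.61846923828125, 239.63229370117188), (69.11563873291016, 12.147933959960938), 86.8201675415039) [[0.4917, -0.0476], [0.4936, -0.0412], [0.5327, -0.0546], [0.5307, -0.0614]]
```

View pics/w2.png

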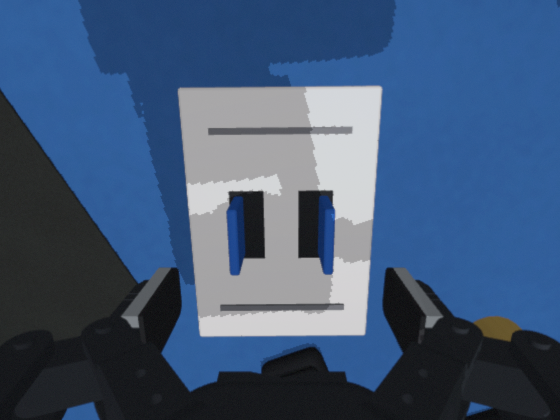

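The two blue tabs lie at (236,235) and (327,235), centred between the open fingers; three views agree on the centre to within 2 mm. I'll descend and squeeze.

Call:
move_arm:
  rows:
    - [0,0,0,-0.5,0,15,0]
    - [0,0,0,-0.5,0,30,0]
    - [0,0,0,-0.5,0,45,0]
    - [0,0,0,-0.5,0,57,0]
    - [0,0,0,-0.5,0,64,0]
    - [0,0,0,-0.5,0,64,0]
    - [0,0,0,-0.5,0,64,0]
    - [0,0,0,-0.5,0,64,0.2]
    - [0,0,0,-0.5,0,64,0.4]
    - [0,0,0,-0.5,0,64,0.7]
    - [0,0,0,-0.5,0,64,1]
    - [0,0,0,-0.5,0,64,1]
  squeeze: 40

```text
t: 3.6
tcp_pos: [0.5239, -0.029, 0.0979]
tool_rot: [0.174, 0.985, 0.0, 0.001]
force: [-0.6, 2.2, 11.5]
finger_gap: 0.447
gripper_force: 40.1
```

Call:
move_arm:
  rows:
    - [0,0,0,0,0,0,1]
    - [0,0,0,0,0,0,1]
    - [0,0,0,0,0,0,1]
    - [0,0,0,0,0,0,1]
    - [0,0,0,0,0,0,1]
    - [0,0,0,0,0,0,1]

```text
t: 4.1
tcp_pos: [0.5239, -0.029, 0.0979]
tool_rot: [0.174, 0.985, -0.0, 0.002]
force: [-0.6, 2.8, 10.5]
finger_gap: 0.447
gripper_force: 40.0
```

Call:
move_arm:
  rows:
    - [0,0,0,0,0,-3,1]
    - [0,0,0,0,0,-6,1]
    - [0,0,0,0,0,-12,1]
    - [0,0,0,0,0,-20,1]
    - [0,0,0,0,0,-30,1]
    - [0,0,0,0,0,-42,1]
    - [0,0,0,0,0,-54,1]
    - [0,0,0,0,0,-66,1]
    - [0,0,0,0,0,-75,1]
    - [0,0,0,0,0,-80,1]
    - [0,0,0,0,0,-80,1]
    - [0,0,0,0,0,-80,1]

```text
t: 5.1
tcp_pos: [0.5228, -0.0291, 0.1761]
tool_rot: [0.174, 0.985, -0.0, 0.0]
force: [-0.1, 0.8, -2.4]
finger_gap: 0.447
gripper_force: 41.4
```

```bash
cat >> h.py <<'E'
def coverpose(n,zexp,c=None):
    "plate rect of the cover seen near height zexp (plate top)"
    s=snap(n); P,uv=cloud(s); I=s['img'][uv[:,1],uv[:,0]].astype(int)
    w=(I.min(1)>110)&(I.max(1)-I.min(1)<50)&(abs(P[:,2]-zexp)<.012)&(P[:,0]>.35)&(P[:,0]<.65)&(abs(P[:,1]+.14)<.27)
    Q=P[w]; A=np.c_[Q[:,:2],np.ones(len(Q))]; a=np.linalg.lstsq(A,Q[:,2],rcond=None)[0]
    print(n,len(Q),'z',np.median(Q[:,2]).round(4),'slope',a[:2].round(3),cv2.minAreaRect(Q[:,:2].astype(np.float32)*1000))
    return s
E
python3 - <<'E'
from h import *
coverpose('scene',.144); s=coverpose('side',.144); cv2.imwrite('pics/s2.png',cv2.resize(s['img'][120:360,160:440,::-1],None,fx=2,fy=2))
plan([.483,-.263,.15],70)
E
```

```text
scene 2117 z 0.1449 slope [-0.006 -0.003] ((521.1139526367188, -28.02031707763672), (122.48745727539062, 171.19479370117188), 69.9693832397461)
side 1693 z 0.145 slope [-0.003  0.007] ((518.3612060546875, -28.941978454589844), (127.04554748535156, 169.55397033691406), 70.3488998413086)
t 5.2 turn [-0.01 -0.08 -0.06] shift [ -43.3 -233.3   25.3] tcp [ 0.5224 -0.029   0.1754]
```

View pics/s2.png

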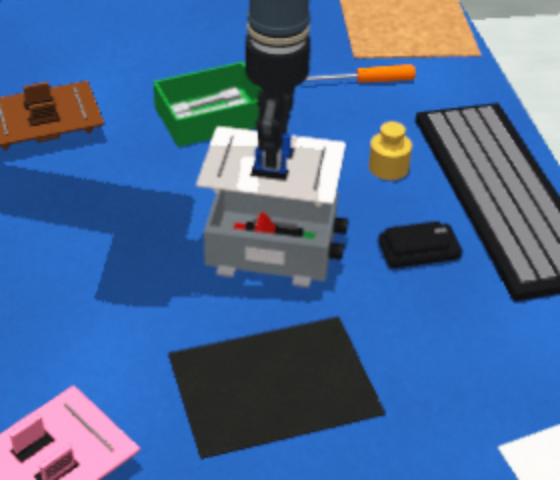

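The cover is lifted level and is still aligned; the red paddle shows at (265,225) and the green stripe at (308,235). Next is the mat, at (275,385).

Call:
move_arm:
  rows:
    - [0,0,0,-3,-10,0,1]
    - [0,0,0,-7,-30,0,1]
    - [0,0,0,-11,-55,0,1]
    - [0,0,0,-16,-80,0,1]
    - [0,0,0,-21,-105,0,1]
    - [0,0,0,-26,-130,0,1]
    - [0,0,0,-31,-155,5,1]
    - [0,0,0,-35,-180,15,1]
    - [0,0,0,-39,-205,25,1]
    - [0,0,0,-42,-222,40,1]
    - [0,0,0,-43,-231,55,1]
    - [0,0,0,-43,-233,70,1]

```text
t: 6.2
tcp_pos: [0.4829, -0.266, 0.1048]
tool_rot: [0.175, 0.984, -0.001, 0.0]
force: [-0.6, 0.5, -2.3]
finger_gap: 0.446
gripper_force: 41.4
```

Call:
move_arm:
  rows:
    - [0,0,0,0,0,5,1]
    - [0,0,0,0,0,9,1]
    - [0,0,0,0,0,9,1]
    - [0,0,0,0,0,9,1]

```text
t: 6.53
tcp_pos: [0.4836, -0.2625, 0.0971]
tool_rot: [0.174, 0.985, -0.0, 0.0]
force: [0.1, -0.2, -2.4]
finger_gap: 0.442
gripper_force: 41.4
```

```bash
python3 - <<'E'
from h import *
plan([.483,-.263,.069],70); coverpose('side',.07); coverpose('scene',.07)
E
```

```text
t 6.53 turn [-0.    0.01 -0.02] shift [ 0.4 -0.7 28.1] tcp [ 0.4836 -0.2625  0.0971]
side 2618 z 0.0669 slope [-0.007 -0.016] ((501.49285888671875, -147.74307250976562), (373.93719482421875, 181.43484497070312), 78.23298645019531)
scene 2259 z 0.0655 slope [-0.009 -0.021] ((504.30902099609375, -146.76776123046875), (377.16943359375, 184.5699462890625), 79.29275512695312)
```

Call:
move_arm:
  rows:
    - [0,0,0,0,0,4,1]
    - [0,0,0,0,0,9,1]
    - [0,0,0,0,0,14,1]
    - [0,0,0,0,0,18,1]
    - [0,0,0,0,0,21,1]
    - [0,0,0,0,0,23,1]
    - [0,0,0,0,0,24,1]
    - [0,0,0,0,0,25,1]
    - [0,0,0,0,0,26,1]
    - [0,0,0,0,0,26,1]

```text
t: 7.47
tcp_pos: [0.4834, -0.2627, 0.0708]
tool_rot: [0.174, 0.985, 0.0, -0.0]
force: [0.4, 0.9, -1.7]
finger_gap: 0.442
gripper_force: 41.4
```

Call:
move_arm:
  rows:
    - [0,0,0,0,0,0.7,1]
    - [0,0,0,0,0,1.4,1]
    - [0,0,0,0,0,1.4,1]

```text
t: 7.72
tcp_pos: [0.4834, -0.2627, 0.0695]
tool_rot: [0.174, 0.985, 0.0, 0.0]
force: [0.5, 0.9, -2.1]
finger_gap: 0.444
gripper_force: 41.4
```

Call:
move_arm:
  rows:
    - [0,0,0,0,0,0.7,1]
    - [0,0,0,0,0,1.4,1]
    - [0,0,0,0,0,1.4,1]

```text
t: 7.97
tcp_pos: [0.4834, -0.2627, 0.069]
tool_rot: [0.174, 0.985, -0.0, 0.0]
force: [-1.6, 0.8, 4.5]
finger_gap: 0.442
gripper_force: 43.3
```

Call:
move_arm:
  rows:
    - [0,0,0,0,0,0.5,1]
    - [0,0,0,0,0,1,1]
    - [0,0,0,0,0,1,1]

```text
t: 8.22
tcp_pos: [0.4834, -0.2628, 0.069]
tool_rot: [0.174, 0.985, -0.0, 0.0]
force: [-2.4, 1.6, 11.0]
finger_gap: 0.441
gripper_force: 45.0
```

It's down on the mat (TCP .069 as predicted). Next: release, rise and check.

Call:
move_arm:
  rows:
    - [0,0,0,0,0,-1.5,0.6]
    - [0,0,0,0,0,-1.5,0.4]
    - [0,0,0,0,0,-1.5,0.2]
    - [0,0,0,0,0,-1.5,0]
    - [0,0,0,0,0,-1.5,0]
    - [0,0,0,0,0,-1.5,0]
    - [0,0,0,0,0,-12,0]
    - [0,0,0,0,0,-30,0]
    - [0,0,0,0,0,-50,0]
    - [0,0,0,0,0,-70,0]
    - [0,0,0,0,0,-90,0]
    - [0,0,0,0,0,-90,0]

```text
t: 9.22
tcp_pos: [0.4854, -0.2642, 0.1614]
tool_rot: [0.174, 0.985, -0.002, 0.004]
force: [1.5, 0.3, 0.3]
finger_gap: 1.001
gripper_force: 0.0
```

```bash
python3 - <<'E'
from h import *
coverpose('side',.037); coverpose('scene',.037)
# blue tabs (wrist)
s=snap('wrist','w3.png'); P,uv=cloud(s); I=s['img'][uv[:,1],uv[:,0]].astype(int)
b=(I[:,2]-I[:,0]>40)&(abs(P[:,2]-.069)<.007); Q=P[b]; print(len(Q),cv2.minAreaRect(Q[:,:2].astype(np.float32)*1000),np.percentile(Q[:,2],95))
# red paddle
for n in('scene','side'):
    s=snap(n,n+'3.png'); P,uv=cloud(s); I=s['img'][uv[:,1],uv[:,0]].astype(int)
    for nm,m in (('red',(I[:,0]>100)&(I[:,1]<70)&(I[:,2]<70)),('green',(I[:,1]>90)&(I[:,0]<80)&(I[:,2]<110))):
        for lo,hi in((-.01,.022),(.022,.06)):
            Q=P[m&(np.hypot(P[:,0]-.5218,P[:,1]+.0275)<.08)&(P[:,2]>lo)&(P[:,2]<hi)]
            if len(Q): 
                d=Q[:,:2]-[.5218,-.0275]; a=np.radians(-20); bx=d@[np.cos(a),np.sin(a)]; by=d@[-np.sin(a),np.cos(a)]
                print(n,nm,lo,len(Q),'bx',bx.min().round(4),bx.mean().round(4),bx.max().round(4),'by',by.min().round(4),by.max().round(4),'z',Q[:,2].max().round(4))
E
```

```text
side 2493 z 0.0391 slope [-0.003 -0.001] ((515.993408203125, -154.74432373046875), (351.02508544921875, 169.1534423828125), 70.6065673828125)
scene 1770 z 0.0383 slope [-0.002 -0.007] ((509.3473205566406, -150.5538787841797), (363.6377868652344, 178.62014770507812), 76.2911376953125)
1229 ((481.8148193359375, -261.0852355957031), (59.89854049682617, 39.79172897338867), 70.1751937866211) 0.07004788066088129
scene red -0.01 84 bx -0.0564 -0.0343 0.0038 by -0.0253 0.0158 z 0.022
scene red 0.022 129 bx -0.0196 -0.0087 0.0033 by -0.0176 0.0208 z 0.0445
scene green -0.01 64 bx 0.0382 0.0464 0.0536 by -0.0243 0.0092 z 0.0115
side red -0.01 10 bx -0.0574 -0.0514 -0.0462 by 0.0172 0.0322 z 0.0113
side green -0.01 8 bx 0.042 0.0463 0.05 by 0.0182 0.0286 z 0.0089
```

```bash
python3 -c "
from h import *
plan([.4795,-.0121,.13],70)"
```

```text
t 9.47 turn [ 0.04 -0.12 -0.06] shift [ 88.8 233.8  26.6] tcp [ 0.4827 -0.2622  0.1563]
```

Call:
move_arm:
  rows:
    - [0,0,0,8,22,0,0.3]
    - [0,0,0,18,48,0,0.6]
    - [0,0,0,28,75,0,1]
    - [0,0,0,39,102,0,1]
    - [0,0,0,50,130,5,1]
    - [0,0,0,60,158,10,1]
    - [0,0,0,70,184,15,1]
    - [0,0,0,78,206,20,1]
    - [0,0,0,85,224,24,1]
    - [0,0,0,89,234,26,1]
    - [0,0,0,89,234,26,1]
    - [0,0,0,89,234,26,1]

```text
t: 10.47
tcp_pos: [0.4799, -0.0123, 0.1306]
tool_rot: [0.173, 0.985, -0.0, -0.0]
force: [0.1, 0.2, 0.3]
finger_gap: 0.001
gripper_force: 0.0
```

```bash
python3 - <<'E'
from h import *
plan([.4795,-.0121,.060],70)
s=snap('wrist','w4.png'); P,uv=cloud(s); I=s['img'][uv[:,1],uv[:,0]].astype(int)
d=P[:,:2]-[.5218,-.0275]; a=np.radians(-20); bx=d@[np.cos(a),np.sin(a)]; by=d@[-np.sin(a),np.cos(a)]
r=(I[:,0]>100)&(I[:,1]<70)&(I[:,2]<70)&(P[:,2]>.022)&(P[:,2]<.055); print('red',r.sum(),bx[r].min(),bx[r].max(),by[r].min(),by[r].max(),P[r,2].max())
E
```

```text
t 10.47 turn [-0.02 -0.05  0.02] shift [ 0.4  0.1 70.6] tcp [ 0.4799 -0.0123  0.1306]
red 206 -0.02044854274207371 -0.014276255899069005 -0.018904617488153103 0.020019745502034628 0.04087060732714812
```

View pics/w4.png

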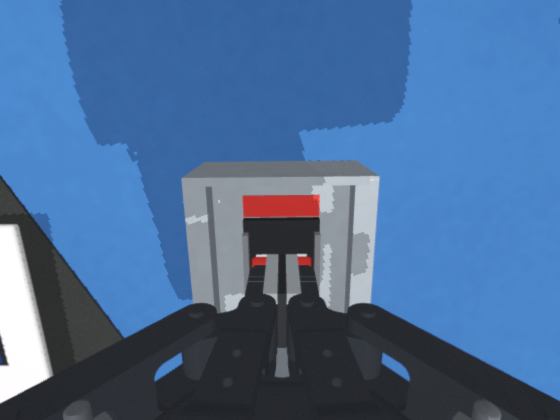

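The red stripe is at (281,206), a black switch body at (282,237), and the paddle's top edge at (281,262) behind the fingertips. I need the black body's height before descending.

```bash
python3 - <<'E'
from h import *
s=snap('wrist'); P,uv=cloud(s)
d=P[:,:2]-[.5218,-.0275]; a=np.radians(-20); bx=d@[np.cos(a),np.sin(a)]; by=d@[-np.sin(a),np.cos(a)]
for v in range(180,275,5):
    for u in (282,):
        m=(uv[:,0]==u)&(uv[:,1]==v); print(v,u,s['img'][v,u],'bx %.4f by %.4f z %.4f'%(bx[m][0],by[m][0],P[m,2][0]))
for u in (225,240,246,252,320):
    m=(uv[:,0]==u)&(uv[:,1]==245); print(u,s['img'][245,u],'bx %.4f by %.4f z %.4f'%(bx[m][0],by[m][0],P[m,2][0]))
E
```

```text
180 282 [145 153 161] bx -0.0765 by 0.0007 z 0.0587
185 282 [147 154 161] bx -0.0617 by 0.0008 z 0.0049
190 282 [147 154 162] bx -0.0583 by 0.0008 z 0.0062
195 282 [188  52  47] bx -0.0550 by 0.0008 z 0.0078
200 282 [190  53  48] bx -0.0509 by 0.0008 z 0.0062
205 282 [189  49  45] bx -0.0471 by 0.0008 z 0.0063
210 282 [190  51  48] bx -0.0437 by 0.0008 z 0.0078
215 282 [174  75  75] bx -0.0396 by 0.0008 z 0.0067
220 282 [41 42 46] bx -0.0374 by 0.0008 z 0.0120
225 282 [42 45 46] bx -0.0336 by 0.0008 z 0.0121
230 282 [39 40 46] bx -0.0299 by 0.0008 z 0.0126
235 282 [37 39 43] bx -0.0262 by 0.0008 z 0.0130
240 282 [41 42 44] bx -0.0217 by 0.0008 z 0.0116
245 282 [41 42 45] bx -0.0176 by 0.0008 z 0.0111
250 282 [38 41 45] bx -0.0138 by 0.0008 z 0.0116
255 282 [45 46 48] bx -0.0538 by 0.0007 z 0.1106
260 282 [34 35 38] bx -0.0543 by 0.0007 z 0.1168
265 282 [34 36 38] bx -0.0545 by 0.0007 z 0.1218
270 282 [34 36 38] bx -0.0546 by 0.0007 z 0.1264
225 [147 154 162] bx -0.0148 by -0.0428 z 0.0043
240 [143 150 158] bx -0.0148 by -0.0313 z 0.0044
246 [124 125 131] bx -0.0212 by -0.0250 z 0.0199
252 [37 41 43] bx -0.0182 by -0.0214 z 0.0125
320 [125 127 134] bx -0.0208 by 0.0281 z 0.0189
```

Call:
move_arm:
  rows:
    - [0,0,0,0.4,0,18,1]
    - [0,0,0,0.4,0,36,1]
    - [0,0,0,0.4,0,54,1]
    - [0,0,0,0.4,0,65,1]
    - [0,0,0,0.4,0,69,1]
    - [0,0,0,0.4,0,69,1]
    - [0,0,0,0.4,0,69,1]
    - [0,0,0,-6,0,69,1]
    - [0,0,0,-12,0,69,1]
    - [0,0,0,-18,0,69,1]
    - [0,0,0,-24,0,69,1]
    - [0,0,0,-28,0,69,1]

```text
t: 11.57
tcp_pos: [0.4982, -0.019, 0.0629]
tool_rot: [0.174, 0.985, 0.001, -0.01]
force: [-18.4, 8.3, 25.8]
finger_gap: -0.0
gripper_force: 16.1
```

Call:
move_arm:
  rows:
    - [0,0,0,-3,0,0,1]
    - [0,0,0,-6,0,0,1]
    - [0,0,0,-8,0,0,1]
    - [0,0,0,-10,0,0,1]
    - [0,0,0,-10,0,0,1]

```text
t: 11.98
tcp_pos: [0.5023, -0.0205, 0.0649]
tool_rot: [0.174, 0.985, 0.002, -0.015]
force: [-23.4, 8.1, 47.1]
finger_gap: -0.003
gripper_force: 26.2
```

```bash
cat > pad.py <<'E'
from h import *
plan([.5218,-.0275,.062],70); st=readout.sense(); print(st['force'])
for n in('scene','side'):
    s=snap(n); P,uv=cloud(s); I=s['img'][uv[:,1],uv[:,0]].astype(int)
    d=P[:,:2]-[.5218,-.0275]; a=np.radians(-20); bx=d@[np.cos(a),np.sin(a)]; by=d@[-np.sin(a),np.cos(a)]
    m=(I[:,0]>90)&(I[:,1]<75)&(I[:,2]<75)&(np.hypot(bx,by)<.07)&(bx>-.03)&(P[:,2]<.06)&(P[:,2]>.018)
    if m.sum(): i=np.argsort(-P[m,2])[:8]; print(n,m.sum(),'bx',bx[m].min().round(4),bx[m].max().round(4),'top bx',bx[m][i].mean().round(4),'z',P[m,2][i].mean().round(4),'by',by[m].min(),by[m].max())
E
python3 pad.py
```

```text
t 11.98 turn [-0.1  -1.74  0.  ] shift [-20.8   0.    2.2] tcp [ 0.5023 -0.0205  0.0649]
[-23.40808859   8.08116414  47.0708814 ]
scene 131 bx -0.0151 0.0038 top bx -0.0094 z 0.0449 by -0.017777521395696987 0.02101414229160161
side 65 bx -0.0239 0.0006 top bx -0.0111 z 0.0502 by -0.021471256673053413 0.047882719155597664
```

The upward force means the tips were riding on the paddle's top edge: the closed tips reach only 25 mm, not the 38 mm I assumed. I'll back off, go lower and push again.

Call:
move_arm:
  rows:
    - [0,0,0,0,0,-5,1]
    - [0,0,0,5,0,-8,1]
    - [0,0,0,15,0,-8,1]
    - [0,0,0,25,0,-8,1]
    - [0,0,0,35,0,-5,1]
    - [0,0,0,41,0,0,1]
    - [0,0,0,42,0,6,1]
    - [0,0,0,42,0,12,1]
    - [0,0,0,42,0,15.5,1]
    - [0,0,0,42,0,15.5,1]
    - [0,0,0,42,0,15.5,1]

```text
t: 13.0
tcp_pos: [0.4767, -0.0112, 0.046]
tool_rot: [0.174, 0.985, 0.0, -0.0]
force: [1.0, 0.0, 0.8]
finger_gap: 0.001
gripper_force: 0.0
```

```bash
python3 pad.py
```

```text
t 13.0 turn [-0.   -0.01 -0.07] shift [-48.    0.2 -16. ] tcp [ 0.4767 -0.0112  0.046 ]
[1.03726619 0.02341919 0.8109719 ]
scene 122 bx -0.0098 0.0043 top bx -0.0045 z 0.0466 by -0.017091098178079384 0.021653982424253707
side 60 bx -0.0135 0.001 top bx -0.0078 z 0.0469 by -0.02059217866666857 0.046492124100667165
```

Call:
move_arm:
  rows:
    - [0,0,0,-6,0,0,1]
    - [0,0,0,-12,0,0,1]
    - [0,0,0,-18,0,0,1]
    - [0,0,0,-23,0,0,1]
    - [0,0,0,-27,0,0,1]
    - [0,0,0,-31,0,0,1]
    - [0,0,0,-34,0,0,1]
    - [0,0,0,-34,0,0,1]

```text
t: 13.77
tcp_pos: [0.5074, -0.0224, 0.0465]
tool_rot: [0.174, 0.985, 0.0, -0.001]
force: [-3.0, 1.3, 2.5]
finger_gap: 0.002
gripper_force: 1.8
```

```bash
python3 pad.py
```

```text
t 13.77 turn [-0.01 -0.15 -0.06] shift [-15.3   0.2 -15.5] tcp [ 0.5074 -0.0224  0.0465]
[-3.03056279  1.27266599  2.46904988]
scene 95 bx -0.003 0.007 top bx 0.0021 z 0.0472 by -0.01784524470468653 0.022174550998870245
side 48 bx -0.0066 0.0044 top bx 0.0004 z 0.0479 by -0.021851840574220398 0.04834481071678853
```

Pushing fine at about 3 N. Continuing.

Call:
move_arm:
  rows:
    - [0,0,0,-2,0,0,1]
    - [0,0,0,-4,0,0,1]
    - [0,0,0,-6,0,0,1]
    - [0,0,0,-7,0,0,1]
    - [0,0,0,-7,0,0,1]

```text
t: 14.28
tcp_pos: [0.5135, -0.0246, 0.0467]
tool_rot: [0.174, 0.985, 0.0, -0.001]
force: [-4.3, 2.1, 3.8]
finger_gap: -0.001
gripper_force: 3.0
```

```bash
python3 pad.py
```

```text
t 14.28 turn [-0.01 -0.15 -0.05] shift [ -8.7   0.1 -15.3] tcp [ 0.5135 -0.0246  0.0467]
[-4.25577069  2.05639043  3.80694422]
scene 63 bx -0.0025 0.0216 top bx 0.0157 z 0.0431 by -0.017827060487410222 0.020520098310888156
side 39 bx -0.0001 0.0177 top bx 0.0097 z 0.0437 by -0.021467732093627567 0.023156174360917943
```

Call:
move_arm:
  rows:
    - [0,0,0,-1.5,0,0,1]
    - [0,0,0,-3,0,0,1]
    - [0,0,0,-4,0,0,1]
    - [0,0,0,-4,0,0,1]

```text
t: 14.72
tcp_pos: [0.5144, -0.0249, 0.0465]
tool_rot: [0.174, 0.985, 0.001, -0.005]
force: [-8.6, 3.2, 10.4]
finger_gap: -0.0
gripper_force: 7.0
```

Call:
move_arm:
  rows:
    - [0,0,0,-1,0,0,1]
    - [0,0,0,-2,0,0,1]
    - [0,0,0,-2,0,0,1]

```text
t: 14.97
tcp_pos: [0.5146, -0.025, 0.0465]
tool_rot: [0.174, 0.985, 0.001, -0.007]
force: [-11.3, 4.3, 12.8]
finger_gap: 0.001
gripper_force: 8.7
```

```bash
python3 pad.py
```

```text
t 14.97 turn [-0.04 -0.77 -0.04] shift [ -7.5   0.1 -15.6] tcp [ 0.5146 -0.025   0.0465]
[-11.34363838   4.29284731  12.7701839 ]
scene 65 bx -0.0024 0.022 top bx 0.0172 z 0.0422 by -0.017052874725215154 0.02162461687864711
side 39 bx -0.0005 0.0193 top bx 0.0129 z 0.0439 by -0.020591735629942303 0.025286171142356824
```

The paddle is against its stop. I'll retreat, lift, open and check it from above.

Call:
move_arm:
  rows:
    - [0,0,0,5,0,0,1]
    - [0,0,0,12,0,0,1]
    - [0,0,0,20,0,-3,1]
    - [0,0,0,22,0,-18,1]
    - [0,0,0,22,0,-40,1]
    - [0,0,0,22,0,-65,1]
    - [0,0,0,30,-25,-90,0.5]
    - [0,0,0,40,-50,-105,0]
    - [0,0,0,50,-75,-112,0]
    - [0,0,0,50,-85,-115,0]
    - [0,0,0,50,-85,-115,0]
    - [0,0,0,50,-85,-115,0]

```text
t: 16.07
tcp_pos: [0.4453, -0.0905, 0.1617]
tool_rot: [0.175, 0.985, -0.0, 0.001]
force: [0.3, 0.8, -0.1]
finger_gap: 0.843
gripper_force: 0.0
```

```bash
python3 pad.py; python3 - <<'E'
from h import *
plan([.482,-.2615,.15],70)
s=snap('scene'); t=snap('wrist')
cv2.imwrite('pics/c5.png',np.hstack([cv2.resize(s['img'][130:280,150:330],(480,400)),cv2.resize(t['img'],(320,400))])[...,::-1])
E
```

```text
t 16.07 turn [ 0.01  0.14 -0.16] shift [-49.8  85.5  99.8] tcp [ 0.4453 -0.0905  0.1617]
[ 0.32644183  0.7611316  -0.10731228]
scene 63 bx -0.0029 0.0223 top bx 0.0164 z 0.0423 by -0.01693281727824644 0.02134672850180094
side 40 bx -0.0046 0.0193 top bx 0.015 z 0.0425 by -0.016229744995821756 0.023622759252197267
t 16.17 turn [ 0.01  0.02 -0.04] shift [ -93.6 -148.9   11.1] tcp [ 0.4451 -0.0895  0.1611]
```

View pics/c5.png

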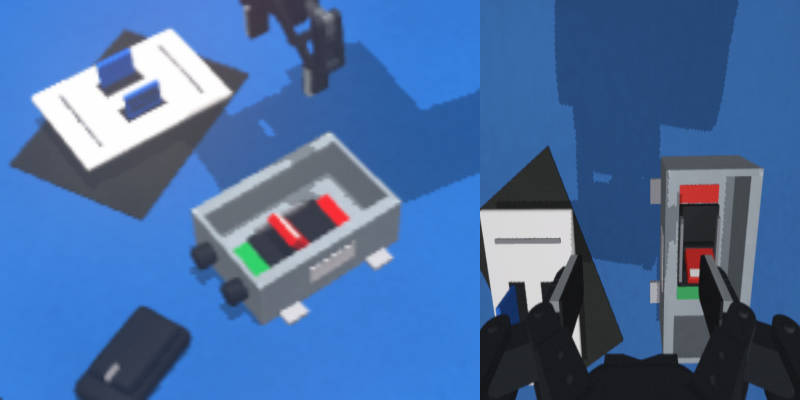

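The paddle now leans to the green stripe. The cover stands on the mat, tabs out. I'll regrasp at the release pose (TCP .4834,-.2628).

```bash
python3 -c "
from h import *
plan([.4834,-.2628,.12],70)"
```

```text
t 16.27 turn [ 0.02 -0.03  0.01] shift [ -95.6 -150.    40.9] tcp [ 0.4448 -0.0891  0.161 ]
```

Call:
move_arm:
  rows:
    - [0,0,0,-12,-18,0,0]
    - [0,0,0,-28,-44,0,0]
    - [0,0,0,-44,-70,0,0]
    - [0,0,0,-60,-95,0,0]
    - [0,0,0,-75,-118,5,0]
    - [0,0,0,-87,-137,15,0]
    - [0,0,0,-94,-148,28,0]
    - [0,0,0,-95.6,-150,38,0]
    - [0,0,0,-95.6,-150,41,0]
    - [0,0,0,-95.6,-150,41,0]
    - [0,0,0,-95.6,-150,41,0]
    - [0,0,0,-95.6,-150,41,0]

```text
t: 17.27
tcp_pos: [0.4827, -0.2622, 0.1209]
tool_rot: [0.173, 0.985, 0.0, -0.0]
force: [0.5, -0.8, -0.2]
finger_gap: 1.0
gripper_force: 0.0
```

```bash
python3 - <<'E'
from h import *
plan([.4834,-.2628,.069],70)
s=snap('wrist'); P,uv=cloud(s); I=s['img'][uv[:,1],uv[:,0]].astype(int)
b=(I[:,2]-I[:,0]>40)&(abs(P[:,2]-.069)<.007)&(np.hypot(P[:,0]-.483,P[:,1]+.262)<.06); Q=P[b]; print(len(Q),cv2.minAreaRect(Q[:,:2].astype(np.float32)*1000),np.percentile(Q[:,2],95))
E
```

```text
t 17.27 turn [ 0.01 -0.02  0.03] shift [-0.9 -0.3 51.9] tcp [ 0.4827 -0.2622  0.1209]
1772 ((481.8822937011719, -261.0722351074219), (60.02208709716797, 40.36957550048828), 69.91145324707031) 0.06993018532067495
```

Call:
move_arm:
  rows:
    - [0,0,0,-0.5,0,12,0]
    - [0,0,0,-0.5,0,26,0]
    - [0,0,0,-0.5,0,40,0]
    - [0,0,0,-0.5,0,48,0]
    - [0,0,0,-0.5,0,51,0]
    - [0,0,0,-0.5,0,51,0]
    - [0,0,0,-0.5,0,51,0.3]
    - [0,0,0,-0.5,0,51,0.6]
    - [0,0,0,-0.5,0,51,1]
    - [0,0,0,-0.5,0,51,1]
    - [0,0,0,-0.5,0,51,1]
    - [0,0,0,-0.5,0,51,1]
  squeeze: 40

```text
t: 18.32
tcp_pos: [0.4839, -0.2641, 0.0717]
tool_rot: [0.174, 0.985, -0.001, 0.001]
force: [-0.9, 2.0, 11.2]
finger_gap: 0.444
gripper_force: 39.4
```

Call:
move_arm:
  rows:
    - [0,0,0,0,0,0,1]
    - [0,0,0,0,0,0,1]
    - [0,0,0,0,0,-3,1]
    - [0,0,0,0,0,-10,1]
    - [0,0,0,0,0,-22,1]
    - [0,0,0,0,0,-40,1]
    - [0,0,0,0,0,-60,1]
    - [0,0,0,0,0,-78,1]
    - [0,0,0,0,0,-92,1]
    - [0,0,0,0,0,-100,1]
    - [0,0,0,0,0,-100,1]
    - [0,0,0,0,0,-100,1]

```text
t: 19.32
tcp_pos: [0.4829, -0.2636, 0.1696]
tool_rot: [0.174, 0.985, -0.0, 0.0]
force: [0.2, 0.3, -2.0]
finger_gap: 0.439
gripper_force: 40.9
```

```bash
python3 - <<'E'
from h import *
plan([.5228,-.0291,.176],70)
for n in ('scene','side'): coverpose(n,.137)
E
```

```text
t 19.32 turn [-0.    0.   -0.06] shift [ 43.  233.9  -6.4] tcp [ 0.4829 -0.2636  0.1696]
scene 1652 z 0.1355 slope [-0.    0.01] ((481.16357421875, -260.8292236328125), (122.92472076416016, 170.82752990722656), 69.50538635253906)
side 2491 z 0.1357 slope [-0.005 -0.008] ((476.58245849609375, -261.9620666503906), (124.91342163085938, 168.47471618652344), 70.23399353027344)
```

Call:
move_arm:
  rows:
    - [0,0,0,3,10,0,1]
    - [0,0,0,7,30,0,1]
    - [0,0,0,11,55,0,1]
    - [0,0,0,16,80,0,1]
    - [0,0,0,21,105,0,1]
    - [0,0,0,26,130,0,1]
    - [0,0,0,31,155,0,1]
    - [0,0,0,35,180,0,1]
    - [0,0,0,39,205,0,1]
    - [0,0,0,42,222,0,1]
    - [0,0,0,43,230,0,1]
    - [0,0,0,43,232.3,0,1]

```text
t: 20.42
tcp_pos: [0.5217, -0.0288, 0.1689]
tool_rot: [0.173, 0.985, 0.0, -0.001]
force: [0.2, -1.0, -2.3]
finger_gap: 0.44
gripper_force: 41.0
```

Call:
move_arm:
  rows:
    - [0,0,0,0,0,0,1]
    - [0,0,0,0,0,4,1]
    - [0,0,0,0,0,7,1]
    - [0,0,0,0,0,7,1]
    - [0,0,0,0,0,7,1]

```text
t: 20.83
tcp_pos: [0.5221, -0.0315, 0.1622]
tool_rot: [0.175, 0.985, -0.0, -0.0]
force: [0.3, 0.3, -1.8]
finger_gap: 0.438
gripper_force: 41.0
```

```bash
python3 - <<'E'
from h import *
plan([.5228,-.0308,.13],70)
for n in ('scene','side'):
    s=coverpose(n,.128)
    P,uv=cloud(s); I=s['img'][uv[:,1],uv[:,0]].astype(int)
    m=(abs(P[:,2]-.06)<.005)&(np.hypot(P[:,0]-.5218,P[:,1]+.0275)<.105)&(I.max(1)-I.min(1)<45)&(I.min(1)>60); print('rim',m.sum(),cv2.minAreaRect(P[m,:2].astype(np.float32)*1000))
E
```

```text
t 20.83 turn [-0.01 -0.06 -0.14] shift [-0.5  0.9 32.2] tcp [ 0.5221 -0.0315  0.1622]
scene 2081 z 0.1281 slope [-0.005 -0.001] ((519.2562255859375, -29.506126403808594), (123.19728088378906, 171.9108428955078), 69.68376159667969)
rim 512 ((522.0737915039062, -26.087554931640625), (110.8628921508789, 162.2979278564453), 70.12992095947266)
side 1706 z 0.1289 slope [-0.002  0.006] ((516.4625854492188, -30.14850616455078), (128.24977111816406, 171.4931640625), 70.51652526855469)
rim 392 ((517.328857421875, -34.94036102294922), (103.701904296875, 161.45843505859375), 71.66340637207031)
```

Call:
move_arm:
  rows:
    - [0,0,0,-1.6,2,2,1]
    - [0,0,0,-1.6,2,8,1]
    - [0,0,0,-1.6,2,16,1]
    - [0,0,0,-1.6,2,23,1]
    - [0,0,0,-1.6,2,28,1]
    - [0,0,0,-1.6,2,30,1]
    - [0,0,0,-1.6,2,30,1]
    - [0,0,0,-1.6,2,30,1]

```text
t: 21.6
tcp_pos: [0.5245, -0.0294, 0.1323]
tool_rot: [0.174, 0.985, 0.0, -0.0]
force: [0.8, -0.1, -2.0]
finger_gap: 0.444
gripper_force: 41.0
```

```bash
python3 - <<'E'
from h import *
plan([.5243,-.0301,.1007],70)
for n in ('scene','side'): coverpose(n,.097)
E
```

```text
t 21.6 turn [-0.   -0.03 -0.05] shift [-0.1 -0.8 31.6] tcp [ 0.5245 -0.0294  0.1323]
scene 2034 z 0.0982 slope [-0.004 -0.002] ((522.8782348632812, -26.621856689453125), (121.76085662841797, 170.04266357421875), 69.77947235107422)
side 1667 z 0.0991 slope [-0.003  0.007] ((519.198486328125, -30.13690948486328), (126.35716247558594, 169.9130096435547), 69.71044158935547)
```

Call:
move_arm:
  rows:
    - [0,0,0,0,0,3,1]
    - [0,0,0,0,0,6,1]
    - [0,0,0,0,0,9,1]
    - [0,0,0,0,0,11,1]
    - [0,0,0,0,0,13,1]
    - [0,0,0,0,0,13,1]

```text
t: 22.2
tcp_pos: [0.5243, -0.0293, 0.1191]
tool_rot: [0.174, 0.985, 0.0, -0.0]
force: [-1.0, -0.1, -2.7]
finger_gap: 0.438
gripper_force: 41.0
```

Call:
move_arm:
  rows:
    - [0,0,0,0,0,3,1]
    - [0,0,0,0,0,6,1]
    - [0,0,0,0,0,9,1]
    - [0,0,0,0,0,12,1]
    - [0,0,0,0,0,14,1]
    - [0,0,0,0,0,14,1]

```text
t: 22.7
tcp_pos: [0.5243, -0.0293, 0.105]
tool_rot: [0.174, 0.985, 0.0, -0.001]
force: [0.3, 0.3, -2.4]
finger_gap: 0.443
gripper_force: 41.0
```

Feet entered freely. Now onto the rim.

Call:
move_arm:
  rows:
    - [0,0,0,0,0,1,1]
    - [0,0,0,0,0,2,1]
    - [0,0,0,0,0,3,1]
    - [0,0,0,0,0,4,1]
    - [0,0,0,0,0,4,1]

```text
t: 23.12
tcp_pos: [0.5245, -0.0294, 0.1015]
tool_rot: [0.174, 0.985, -0.0, -0.0]
force: [0.0, -1.0, -2.4]
finger_gap: 0.439
gripper_force: 41.0
```

Call:
move_arm:
  rows:
    - [0,0,0,0,0,1,1]
    - [0,0,0,0,0,2,1]
    - [0,0,0,0,0,2,1]

```text
t: 23.37
tcp_pos: [0.5247, -0.0294, 0.1009]
tool_rot: [0.174, 0.985, -0.0, 0.0]
force: [-2.4, 0.7, 7.5]
finger_gap: 0.432
gripper_force: 43.8
```

Seated on the rim at the predicted height. Release, rise and check.

Call:
move_arm:
  rows:
    - [0,0,0,0,0,0.5,0.6]
    - [0,0,0,0,0,0.5,0.4]
    - [0,0,0,0,0,0.5,0.2]
    - [0,0,0,0,0,0.5,0]
    - [0,0,0,0,0,0.5,0]
    - [0,0,0,0,0,0,0]
    - [0,0,0,0,0,-15,0]
    - [0,0,0,0,0,-35,0]
    - [0,0,0,0,0,-55,0]
    - [0,0,0,0,0,-60,0]
    - [0,0,0,0,0,-60,0]
    - [0,0,0,0,0,-60,0]

```text
t: 24.37
tcp_pos: [0.5244, -0.0294, 0.1593]
tool_rot: [0.174, 0.985, -0.0, 0.0]
force: [-0.4, 0.4, -0.9]
finger_gap: 1.002
gripper_force: 0.0
```

```bash
python3 - <<'E'
from h import *
for n in ('scene','side'): coverpose(n,.066)
plan([.5221,-.0274,.16])
s=snap('wrist','w9.png'); P,uv=cloud(s); I=s['img'][uv[:,1],uv[:,0]].astype(int)
blue=(I[:,2]-I[:,0]>40)&(P[:,2]>.09)&(P[:,2]<.106)
Q=P[blue]; print(len(Q),cv2.minAreaRect(Q[:,:2].astype(np.float32)*1000),Q[:,2].max())
w=(I.min(1)>110)&(abs(P[:,2]-.066)<.008); Q=P[w]; print(np.median(Q[:,2]),cv2.minAreaRect(Q[:,:2].astype(np.float32)*1000),np.linalg.lstsq(np.c_[Q[:,:2],np.ones(len(Q))],Q[:,2],rcond=None)[0][:2])
E
```

```text
scene 2071 z 0.067 slope [-0.003 -0.004] ((522.6375122070312, -27.671707153320312), (122.10220336914062, 170.9326171875), 69.82870483398438)
side 1670 z 0.0673 slope [-0.001  0.006] ((519.447021484375, -29.05657958984375), (128.84510803222656, 170.74227905273438), 69.41735076904297)
t 24.47 turn [-0.01 -0.13 -0.06] shift [ 2.2  1.1 -1.5] tcp [ 0.5238 -0.0292  0.1585]
1648 ((522.1451416015625, -27.32555389404297), (59.952003479003906, 39.347896575927734), 69.97632598876953) 0.09989893402134295
0.06614098680044517 ((522.9071655273438, -27.64141082763672), (120.35034942626953, 170.4848175048828), 70.02603149414062) [-0.0003139   0.00044352]
```

View pics/w9.png

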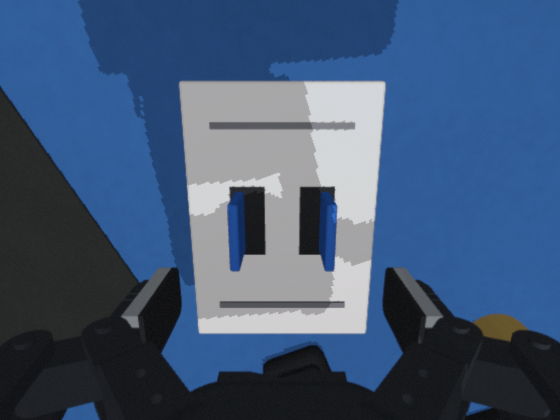

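The cover is flat on the rim at (283,205): plate top .066 m, within 1 mm of the start pose. The tabs at (236,233) and (328,233) are back to 60 mm apart. The arm is clear, so I'm handing in.

```bash
python3 -c "
from station import order
print(order.sign_off())"
```

```text
the job is handed in; nothing more can be done
None
```

I handed the job in at about 24.5 s of the 72 s, and sign-off gave no verdict: the cover stood on the mat and was let go, the paddle is over on the green side against its stop, and the cover is back flat on the box with both tabs sprung out (60 mm apart).

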